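Drop the round blanks from the hopper

TASK

Empty the hopper that holds the round blanks: draw its slide gate right out until it hits its end stop so that both blanks drop into the tray beneath, then push the gate fully home again and let go. Leave the gate of the other hopper, with the square blanks, alone.

Things in the scene. Friction and masses are not known exactly. Their poses are not given: they have to be found in the camera images.
- hopper_round: Fixed clear-walled hopper holding two stacked round blanks, visible through walls and open top. Bay 78 mm square inside, front wall 43 mm ahead (-x) of origin, 108 to 210 mm up; top flares sideways and back to 235 mm. Gate rails, tops 106 mm up, y +-44 to 64, reach 100 mm ahead; stop blocks on them to 120 up. Origin: bench level under the bay's middle, z up, front and gate pull towards -x.
- hopper_square: Fixed clear-walled hopper holding two stacked square blanks, visible through walls and open top. Bay 78 mm square inside, front wall 43 mm ahead (-x) of origin, 108 to 210 mm up; top flares sideways and back to 235 mm. Gate rails, tops 106 mm up, y +-44 to 64, reach 100 mm ahead; stop blocks on them to 120 up. Origin: bench level under the bay's middle, z up, front and gate pull towards -x.
- gate_round (a joint): Slide gate under the bay of the hopper with the round blanks: 0 = fully home (shut), 0.090 m = against its end stop; grows as it is pulled along the hopper's -x. Slides level with 2.5 N friction plus 8 N per m/s, stays where left, starts 0 to 10 mm out. Bay clear from about 80 mm.
- gate_round_grip (a point): Grip point of that gate (round blanks): an upright black plate 12 mm thick along the hopper's x (pull direction), 60 mm wide along y, 48 mm tall. Point on its centre line, 18 mm below its top, 30 mm above the gate plate (plate top 106 mm up). Gate home: 110 mm ahead of the hopper's origin, 61 mm clear of its front wall. Moves with the gate; axes as the hopper's.
- gate_square (a joint): Slide gate under the bay of the hopper with the square blanks: 0 = fully home (shut), 0.090 m = against its end stop; grows as it is pulled along the hopper's -x. Slides level with 2.5 N friction plus 8 N per m/s, stays where left, starts 0 to 10 mm out. Bay clear from about 80 mm. To be left alone.
- gate_square_grip (a point): Grip point of that gate (square blanks): an upright black plate 12 mm thick along the hopper's x (pull direction), 60 mm wide along y, 48 mm tall. Point on its centre line, 18 mm below its top, 30 mm above the gate plate (plate top 106 mm up). Gate home: 110 mm ahead of the hopper's origin, 61 mm clear of its front wall. Moves with the gate; axes as the hopper's.
- tray_round (a point): Catch tray fixed on the bench under the bay of the hopper with the round blanks: grey, square, 104 mm outside, walls 3 mm thick and 45 mm high. Point: centre of its inner floor. Axes as the hopper's.
- disc0: Round blank (lower of two), paper-covered acrylic, 70 mm across, 12 mm thick, about 55 g, loose; origin at the centre of one flat face. Lies in its hopper; drops into the tray once the gate clears the bay.
- disc1: Round blank (upper of two), paper-covered acrylic, 70 mm across, 12 mm thick, about 55 g, loose; origin at the centre of one flat face. Lies in its hopper; drops into the tray once the gate clears the bay.
Mind the look-alikes: they are no part of the job. Leave any orange or turquoise look-alike of the disc1 alone.

How it is judged (in metres and radians):
On the way:
1. the gate of the hopper with the round blanks is drawn out against its end stop (value of joint gate_round above 0.085 m), for 0.2 s.
At the end, for the whole second after the job is handed in: The gate of the round-blank hopper is home again (within 8 mm), both round blanks lie at rest in its catch tray, and the other gate is still shut (less than 20 mm out) (value of joint gate_round below 0.008 m and x of disc0 in the frame of hopper_round between -0.055 and 0.055 m and y of disc0 in the frame of hopper_round between -0.055 and 0.055 m and z of each of disc0, disc1 in the frame of hopper_round below 0.065 m and linear speed of each of disc0, disc1 below 0.03 m/s and x of disc1 in the frame of hopper_round between -0.055 and 0.055 m and y of disc1 in the frame of hopper_round between -0.055 and 0.055 m and value of joint gate_square below 0.02 m); the robot touches nothing.
It fails at once if the gate of the hopper with the square blanks is drawn open (20 mm or more) (value of joint gate_square above 0.02 m).
It also fails if it takes over 35 s, if anything falls off the work surface, if the arm or the gripper's body presses on something with over 40 N, if the wrist force passes 120 N, or if a joint passes its speed limit or range.

ROBOT

A 7-joint arm with a two-finger parallel gripper is mounted at the origin on the work surface. World frame = base frame: x ahead of the robot, y to its left, z up, the work surface at z = 0. Lengths are in m, angles in degrees, forces in N, time in s.
With the tool pointing down it reaches from about 0.4 to 0.875 m from the base axis. Payload 6.5 kg.
Tool frame: the origin (TCP) lies between the finger pads; the fingertips stand 19 mm ahead of it and the grasp point (between the pads) is the TCP; z points along the fingers, y is the line along which they close (so a half turn about z gives the same grasp; the last joint's range is limited). The gripper opens to 88 mm and grips with 3 to 60 N. Pads are 18 mm wide; open, the fingers measure 123 mm over their backs; the gripper's body (75 mm by 187 mm) begins 45 mm behind the grasp point.
Start: joints at [70.004, 30.733, -0.252, 88.115, 0.149, 61.152, -4.079], TCP at [0.181, -0.624, 0.258] pointing down, gripper open.
Joint ranges: [-154.64, 154.64], [-21.42, 123.67], [-72.66, 72.17], [13.99, 137.28], [-74.86, 254.86], [10.95, 109.41], [-158.01, 158.01]. Speed limits (degrees/s): [136.94, 136.94, 180, 180, 180, 180, 180].

INTERFACE

Orientations are given as [roll, pitch, yaw] about the fixed x, y, z axes, in that order (R = Rz(yaw) Ry(pitch) Rx(roll)).
In Python, from station import robot, imaging, models gives the robot as it stands.
- The arm moves only by the shell command python3 -m handwheel 'ROWS' [FORCE]. ROWS is JSON, one flat list of numbers, 5 for each row, row after row: the closure, from -1 (fully open) to 1 (shut), then the shift along the tool's x, y, z in m, then the turn about the tool's z in rad. A call has 1 to 8 rows; each row shifts and turns the commanded pose from where the row before left it, along the tool's axes as they then stand; what a row does not reach is not made up. A row lasts 1/12 s, in which the tool goes at most 41.7 mm and 7.16 degrees, less where a joint would pass 70% of its speed; a pose out of reach is approached as far as the arm can. A call is refused whole if a number of a shift passes 0.0417 or a number of a turn 0.125, either way. A call with a gripper value outside its range is refused whole. The fingers move at their own pace and stop on an object; FORCE is the grip in N (left out, the last holds). Time passes only in rows, so rows that do not move let the fingers close. It gives the time, the measured TCP pose, the force, the opening and the grip force at its end, in the units of the state.
- robot.sense(): the state, without advancing time (a new reading comes with each control period).
- imaging.grab_frame(name): name is "side" or "top"; returns a dict with "color" (420x560x3 uint8, red, green, blue), "fx", "fy", "cx", "cy" (pixels), "rvec" (rotation vector, rad) and "tvec" (3), from world to camera coordinates, as OpenCV has them. Camera axes: x right, y down, z forward; pixel columns grow to the right and rows downward; lengths in m; the calibration is good to about 2 mm. A picture is of the moment at which its call begins. There is no depth.
- robot.sign_off(): hands the job in; it is judged then, once.
Trained networks look in the newest picture that a camera, given by its name, has taken for a name from the list of things; names that differ only in an ending like _2 or _b are one class to them, and where a whole thing is asked for, a point or a joint stands for the part that bears it (a point fixed in the world has none). Each returns a list of dicts, best first, with "p" (0 to 1); they miss things now and then, are a little off and sometimes report something else, mostly with a low value. They report only what shows in the picture. A call takes as long as a camera call. They do not tell look-alikes from the thing itself.
- models.look_for(camera, label): "rect" ([left, top, right, bottom] in pixels, round what is visible of it).
- models.cut_out(camera, label): "region" (420x560 bool, what is visible of it) and "rect" ([left, top, right, bottom] in pixels, round what is visible of it).
The state is a dict: "clock": time; "q": joint angles; "dq": joint speeds; "joint_torque": joint torques, N m; "tcp_pos": TCP position; "tcp_rot": TCP orientation; "force": force on the tool from outside, world axes, zero at the start; "ft_torque": the same for the moment, N m; "opening": finger opening in m; "grasp_force": force on a finger pad.
Only numpy, scipy, OpenCV 4.12 (cv2) and the standard library are available. Lean on these libraries where they do the work, as an engineer would, in place of code of your own. Each camera call takes 0.05 s, during which the arm holds its last target. There are 200 camera calls.

## Working session

There is one attempt and no reset: what is moved stays moved. The work goes in short steps, Python scripts to look and compute and a shell command to move; the robot and the scene stay as the last step left them, time stands still between calls to the robot, and variables do not carry over. Pictures are saved under pics/ and viewed, at most 10 in all, crops included, and the job is handed in when it is done.

```bash
mkdir -p pics; ls
cat > h.py <<'E'
import cv2,numpy as np
from station import robot,imaging,models
def save(cam,n):
    f=imaging.grab_frame(cam); cv2.imwrite(f'pics/{n}.png',f['color'][:,:,::-1]); return f
E
python3 - <<'E'
from h import *
for c in('side','top'):
    f=save(c,c+'0'); print(c,f['fx'],f['fy'],f['cx'],f['cy'],f['rvec'],f['tvec'])
    for l in('hopper_round','hopper_square','gate_round_grip','gate_square_grip','disc0','tray_round'):
        print(l,[(d['rect'],round(d['p'],2)) for d in models.look_for(c,l)][:4])
s=robot.sense();print(s['tcp_pos'],s['tcp_rot'],s['clock'],s['force'])
E
```

```text
pics
side 419.80827537748223 419.80827537748223 280.04753308501193 206.97997916438297 [ 0.61763358  2.56665127 -1.30684592] [ 0.6265169  -0.12467135  1.22936216]
hopper_round [([294.5, 182.9, 409.4, 339.7], 0.68)]
hopper_square [([227.2, 109.3, 315.1, 220.9], 0.56)]
gate_round_grip [([343.4, 212.6, 411.9, 288.8], 0.56), ([256.3, 136.4, 314.4, 184.0], 0.32)]
gate_square_grip [([258.1, 132.0, 312.2, 179.0], 0.87)]
disc0 [([235.6, 287.5, 274.7, 320.8], 0.64), ([344.9, 350.0, 384.3, 393.1], 0.61), ([256.0, 133.8, 313.8, 181.5], 0.18)]
tray_round [([291.5, 181.5, 408.0, 342.1], 0.92)]
top 457.2278185362953 457.2278185362953 276.33110283296736 198.82611153270682 [ 2.19573179 -2.13398729  0.11203296] [0.02084469 0.71878808 1.18161475]
hopper_round [([160.0, 169.7, 229.2, 253.3], 0.91)]
hopper_square [([322.0, 177.8, 389.3, 262.8], 0.95)]
gate_round_grip [([182.4, 189.2, 217.7, 251.7], 0.92)]
gate_square_grip [([329.3, 199.6, 365.1, 264.8], 0.72)]
disc0 [([142.5, 175.4, 164.7, 206.7], 0.97), ([186.5, 188.6, 209.2, 214.9], 0.96), ([221.0, 140.6, 249.0, 169.4], 0.79)]
tray_round [([161.7, 167.6, 231.6, 251.4], 0.91), ([319.7, 176.8, 388.2, 263.3], 0.34)]
[ 0.1813884  -0.6241769   0.25774185] [1.79996671e+02 5.40910227e-04 1.62040694e+01] 0.7 [ 0.62939618 -0.47849177 -0.25964242]
```

View pics/side0.png

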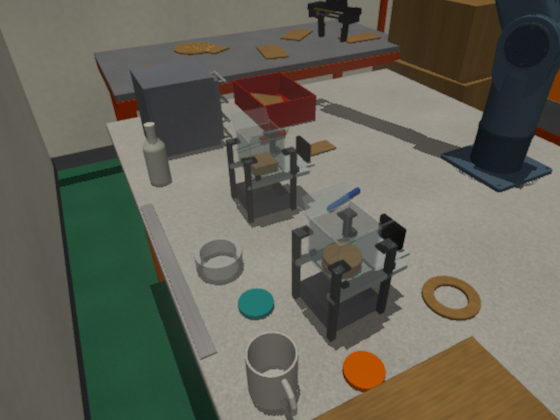

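View pics/top0.png

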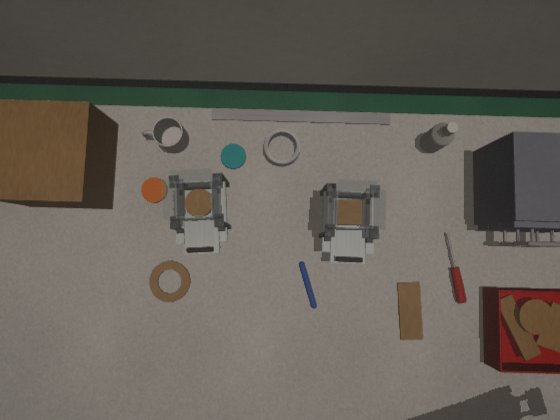

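The top view shows the round-blank hopper at about (200,205), with its black grip plate at (200,249). In the side view the same hopper is near (345,260) and its plate near (392,232). The square-blank hopper is at top (350,215). Next I'll look closer and compute positions.

```bash
cat >> h.py <<'E'
def ray(f,uv):
    R=cv2.Rodrigues(np.array(f['rvec'],float))[0]; t=np.array(f['tvec'],float)
    d=R.T@np.array([(uv[0]-f['cx'])/f['fx'],(uv[1]-f['cy'])/f['fy'],1]); return -R.T@t,d/np.linalg.norm(d)
def onz(f,uv,z):
    o,d=ray(f,uv); return o+d*(z-o[2])/d[2]
def proj(f,P):
    K=np.array([[f['fx'],0,f['cx']],[0,f['fy'],f['cy']],[0,0,1.]])
    return cv2.projectPoints(np.array(P,float).reshape(-1,1,3),np.array(f['rvec'],float),np.array(f['tvec'],float),K,None)[0][:,0]
def tri(f,a,g,b):
    o1,d1=ray(f,a);o2,d2=ray(g,b);A=np.c_[d1,-d2];s=np.linalg.lstsq(A,o2-o1,rcond=None)[0]
    p,q=o1+s[0]*d1,o2+s[1]*d2; return (p+q)/2,np.linalg.norm(p-q)
E
python3 - <<'E'
from h import *
f=save('top','t1');g=save('side','s1')
a=cv2.resize(f['color'][165:265,155:245],None,fx=4.4,fy=4.4,interpolation=cv2.INTER_CUBIC)
b=cv2.resize(g['color'][195:295,330:415],None,fx=4.4,fy=4.4,interpolation=cv2.INTER_CUBIC)
cv2.imwrite('pics/crop1.png',np.hstack([a,b])[:,:,::-1]); print(a.shape,b.shape)
for n,F in(('top',f),('side',g)):
    c=models.cut_out(n,'gate_round_grip')
    for d in c[:2]: print(n,d['p'],d['rect'],d['region'].sum())
print(onz(f,(200,249),.154),onz(f,(199,203),.13), ray(f,(0,0))[0],ray(g,(0,0))[0])
print(tri(f,(200,248),g,(392,232)))
E
```

```text
(440, 396, 3) (440, 374, 3)
top 0.63 [181.3, 190.7, 219.7, 252.2] 1145
side 0.73 [341.3, 214.8, 408.2, 291.7] 836
[0.57997619 0.21943476 0.154     ] [0.69233965 0.23114817 0.13      ] [0.58813878 0.0355501  1.25145243] [1.02936927 0.67554986 0.63516058]
(array([0.58050215, 0.22476357, 0.13176541]), np.float64(0.004535115910642747))
```

View pics/crop1.png

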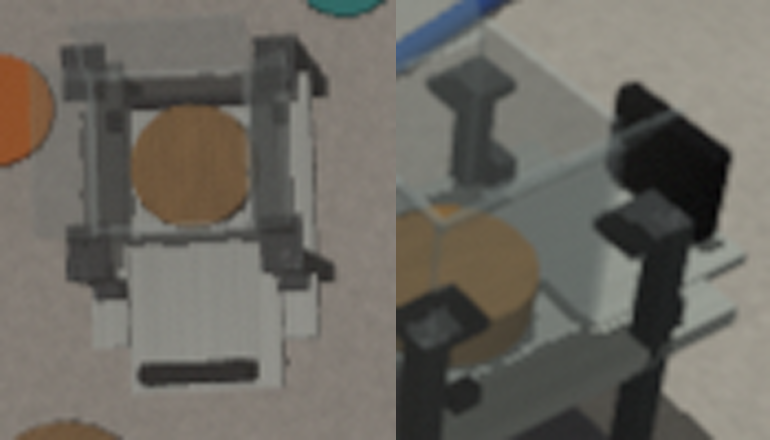

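The close-up confirms round blanks in this hopper. The plate's top edge runs from (187,250) to (213,249) in the top view, and from (384,214) to (406,230) in the side view.

Run:
```python
from h import *
from scipy.optimize import least_squares
f=imaging.grab_frame('top');g=imaging.grab_frame('side')
T=lambda x,y:(155+x/4.4,165+y/4.4); S=lambda x,y:(330+(x-396)/4.4,195+y/4.4)
print(tri(f,T(140,363),g,S(730,155)),tri(f,T(257,360),g,S(627,84)))
for a in(T(140,373),T(257,370)): print(onz(f,a,.154))
# gate plate edges & disc at z .106/.13
L=[onz(f,T(*p),.106) for p in((131,250),(133,388),(266,250),(283,385))]
print(np.round(L,4)); 
# fit hopper/plate: unknown x,y,z of plate top centre, yaw ; obs = top ends and side corners
def res(p):
    c,s=np.cos(p[3]),np.sin(p[3]);W=lambda a,b,h:[p[0]+c*a-s*b,p[1]+s*a+c*b,p[2]+h]
    A=proj(f,[W(.006,.03,0),W(-.006,.03,0),W(.006,-.03,0),W(-.006,-.03,0)])
    B=proj(g,[W(.006,.03,0),W(.006,-.03,0),W(.006,.03,-.048)])
    return np.r_[(A-[T(138,362),T(138,384),T(258,359),T(258,381)]).ravel(),(B-[S(731,153),S(622,83),S(713,236)]).ravel()]
r=least_squares(res,[.58,.22,.154,0],loss='soft_l1');print(np.round(r.x,4),np.degrees(r.x[3]),np.round(r.fun,1))
print(onz(f,T(190,166),.130))
```

```text
(array([0.57950508, 0.25341797, 0.15661696]), np.float64(0.008423940971733304)) (array([0.58248864, 0.19094734, 0.15183252]), np.float64(0.009274491462761993))
[0.57724469 0.2508014  0.154     ]
[0.58067654 0.18742894 0.154     ]
[[0.6462 0.2688 0.106 ]
 [0.5682 0.2638 0.106 ]
 [0.6484 0.1919 0.106 ]
 [0.5723 0.179  0.106 ]]
[0.5749 0.222  0.1561 0.165 ] 9.454994726760173 [-0.5  3.1  0.1  3.1 -2.8  0.3 -2.1  0.3 -1.5 -0.3 -1.7 -0.5 -1.5  0.9]
[0.69295716 0.23319641 0.13      ]
```

```bash
cat > fit.py <<'E'
from h import *
from scipy.optimize import minimize
def box(p,x0,x1,y0,y1,z0,z1):
    c,s=np.cos(p[3]),np.sin(p[3])
    return [[p[0]+c*a-s*b,p[1]+s*a+c*b,p[2]+h] for a in(x0,x1) for b in(y0,y1) for h in(z0,z1)]
def sil(F,P,roi):
    k=8;m=np.zeros((420*2,560*2),np.float32);h=cv2.convexHull(proj(F,P).astype(np.float32))
    x0,y0,x1,y1=roi;M=np.zeros(((y1-y0)*k,(x1-x0)*k),np.uint8)
    cv2.fillConvexPoly(M,np.round((h[:,0]-[x0-.5,y0-.5])*k*16).astype(np.int32),255,shift=4)
    return cv2.resize(M/255.,(x1-x0,y1-y0),interpolation=cv2.INTER_AREA)
E
python3 - <<'E'
from fit import *
f=save('top','t2');g=save('side','s2')
rt=(180,242,222,256); rs=(378,210,412,252)
G=lambda F,r:F['color'].max(2)[r[1]:r[3],r[0]:r[2]].astype(float)
gt,gs=G(f,rt),G(g,rs)
np.set_printoptions(linewidth=250);print(gt.astype(int)[2:,2:40:1]);print(gs.astype(int)[::2,::2])
mt=np.clip((125-gt)/(125-45),0,1); ms=np.clip((100-gs)/70,0,1); ms[26:,:24]=np.nan
pl=(-.006,.006,-.03,.03,-.048,0)
def views(p): return sil(f,box(p,*pl),rt),sil(g,box(p,*pl),rs)
def cost(q,w):
    p=np.array([.579,.221,.154,.06])+np.array(q)*[.003,.003,.003,.05]
    a,b=views(p);return w[0]*((a-mt)**2).sum()+w[1]*np.nansum((b-ms)**2)
for w in((1,1),(1,.01),(.01,1)):
    r=minimize(cost,[0,0,0,0],args=(w,),method='Nelder-Mead',options=dict(initial_simplex=np.r_[[np.zeros(4)],np.eye(4)*2]))
    p=np.array([.579,.221,.154,.06])+r.x*[.003,.003,.003,.05];print(w,np.round(p,4),np.degrees(p[3]),r.fun)
E
```

```text
[[127 128 127 137 138 139 138 137 136 137 138 137 138 139 138 139 141 139 138 141 141 138 139 139 141 139 139 137 140 137 139 138 140 142 144 143 134 103]
 [130 131 135 139 140 140 137 137 135 139 138 137 139 138 137 140 142 139 139 142 142 139 139 140 141 141 139 139 140 139 138 136 141 142 143 143 134  98]
 [128 130 131 137 140 140 137 137 136 138 138 138 139 139 137 140 143 140 140 138 123 120 121 118 106 104  97  97 100 106 109 122 140 142 143 143 135 102]
 [129 131 130 138 136 107 103  95  94  94  93  93  93  93  93  92  91  93  92  92  78  75  76  74  62  60  54  55  56  59  65  89 140 142 143 143 136 102]
 [127 130 131 136 115  63  61  52  54  51  50  50  49  53  53  50  51  49  52  52  51  48  51  49  51  49  49  52  48  47  45  75 140 142 143 144 135 107]
 [129 132 134 132  87  49  50  51  49  50  49  50  50  50  51  48  50  51  51  51  50  52  49  52  50  51  51  50  51  47  47  74 139 143 143 143 135 111]
 [130 132 134 131  78  48  50  52  50  50  52  51  51  51  51  53  52  52  52  50  52  53  52  50  53  52  50  51  50  49  46  75 140 143 143 144 137 111]
 [131 132 134 1
[... 1782 characters left out ...]
21  20  17  19  15  14  15  80 154 154 150]
 [121 143 125  63  60  60  57  24  16  16  16  12  13 108 155 155 154]
 [101  75  61  62  60  60  63  58  44  16  13  16  11 125 153 153 154]
 [ 38  36  56  62  61  65  66  71  68  46  13  14  24 158 159 153 154]
 [ 34  36  35  35  55  60  62  69  60  46  16  15  46 158 155 152 157]
 [ 34  35  35  35  35  53  50  41  33  33  15  15 103 152 156 156 155]
 [100  32  34  32  34  35  33  33  34  45  58  71  79 121 156 153 153]]
(1, 1) [0.5797 0.2224 0.1527 0.0552] 3.163240095853062 53.72421336894133
(1, 0.01) [0.5794 0.2235 0.152  0.0766] 4.38827122062322 7.576018961256377
(0.01, 1) [ 0.5812  0.2258  0.1549 -0.0595] -3.408899442592369 31.733589861686863
```

```bash
python3 - <<'E'
from fit import *
f=imaging.grab_frame('top')
T=lambda x,y:(155+x/4.4,165+y/4.4)
for a,b in(((90,243),(83,57)),((283,240),(275,48)),((90,243),(283,240)),((83,57),(275,48))):
    d=onz(f,T(*b),.22)-onz(f,T(*a),.22);print(np.degrees(np.arctan2(d[1],d[0])),np.linalg.norm(d))
s=robot.sense();print(s['q'],s['tcp_pos'])
E
python3 -m handwheel '[-1,0,0,-0.02,0.1, -1,0,0,-0.02,0.1, -1,0,-0.03,0,0, -1,0.01,-0.038,0,0, -1,0.015,-0.038,0,0, -1,0.015,-0.038,0,0, -1,0.02,-0.035,0,0, -1,0.02,-0.035,0,0]' 25
```

```text
5.136677145854988 0.09666385293370192
4.782575461261287 0.0997937017923714
-87.47545631335285 0.09907053632854002
-85.66136750782833 0.09959400194472749
[70.00346234 30.73193626 -0.25274428 88.11389969  0.14964912 61.15205917
 -4.07920528] [ 0.18138956 -0.62418292  0.25774172]
clock: 1.82
tcp_pos: [0.2435, -0.4025, 0.2979]
tcp_rot: [180.0, -0.0, 4.7]
force: [1.2, -0.0, 0.6]
opening: 0.0884
grasp_force: 0.0
```

```bash
python3 -m handwheel '[-1,0.021,-0.033,0,0, -1,0.021,-0.033,0,0, -1,0.021,-0.033,0,0, -1,0.021,-0.033,0,0, -1,0.021,-0.033,0,0, -1,0.021,-0.033,0,0, -1,0.021,-0.033,0,0, -1,0.021,-0.033,0,0]' ; python3 -m handwheel '[-1,0.021,-0.033,0,0, -1,0.021,-0.033,0,0, -1,0.021,-0.033,0,0, -1,0.021,-0.033,0,0, -1,0.021,-0.033,0,0, -1,0.021,-0.033,0,0, -1,0.01,-0.01,0,0, -1,0,0,0,0]'
```

```text
clock: 2.48
tcp_pos: [0.3895, -0.1255, 0.2981]
tcp_rot: [180.0, -0.1, 4.7]
force: [0.9, -1.4, 0.9]
opening: 0.0882
grasp_force: 0.0
clock: 3.15
tcp_pos: [0.5085, 0.0954, 0.2978]
tcp_rot: [-179.9, -0.1, 5.1]
force: [-0.4, -0.1, 0.0]
opening: 0.0881
grasp_force: 0.0
```

```bash
python3 -m handwheel '[-1,0.0205,-0.030,0,0, -1,0.0205,-0.030,0,0, -1,0.0205,-0.030,0,0, -1,0.0205,-0.030,0,0, -1,0,0,0.03,0, -1,0,0,0.03,0, -1,0,0,0.01,0, -1,0,0,0,0]'
python3 - <<'E'
from fit import *
s=robot.sense();print(s['q'],s['tcp_pos'],s['force'])
f=save('top','t3');g=save('side','s3')
a=cv2.resize(f['color'][110:290,120:300],(400,400),interpolation=cv2.INTER_CUBIC)
b=cv2.resize(g['color'][130:310,270:450],(400,400),interpolation=cv2.INTER_CUBIC)
cv2.imwrite('pics/crop3.png',np.hstack([a,b])[:,:,::-1])
E
```

```text
clock: 3.82
tcp_pos: [0.5774, 0.2151, 0.2249]
tcp_rot: [179.8, 0.3, 4.7]
force: [-0.6, 0.1, 1.2]
opening: 0.0879
grasp_force: 0.0
[  -4.75128092   32.49224399  -28.13572993   93.6538641    17.28115013
   58.59039088 -123.65817104] [0.5774464  0.21512639 0.22490439] [-0.5592821   0.05284308  1.20335998]
```

View pics/crop3.png

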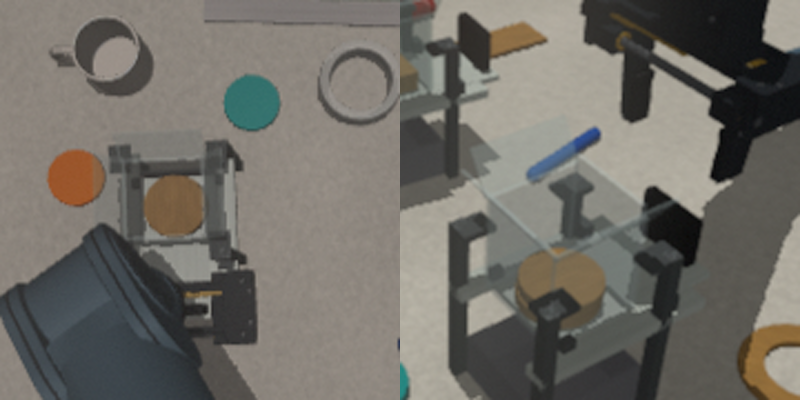

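The wide side of the gripper body lies across the pull direction, so gripping the plate across its 60 mm width clears the hopper wall. The fingers straddle the plate at crop (672,225). Descending.

```bash
python3 -m handwheel '[-1,0.003,-0.007,0,0, -1,0,0,0.02,0, -1,0,0,0.02,0, -1,0,0,0.015,0, -1,0,0,0.015,0, -1,0,0,0.013,0, -1,0,0,0,0, -1,0,0,0,0]'
python3 - <<'E'
from fit import *
g=save('side','s4')
b=cv2.resize(g['color'][180:280,340:440],(560,560),interpolation=cv2.INTER_CUBIC)
cv2.imwrite('pics/crop4.png',b[:,:,::-1])
E
```

```text
clock: 4.58
tcp_pos: [0.5818, 0.2251, 0.1453]
tcp_rot: [-180.0, -0.0, 4.7]
force: [0.6, -0.3, 0.2]
opening: 0.0884
grasp_force: 0.0
```

View pics/crop4.png

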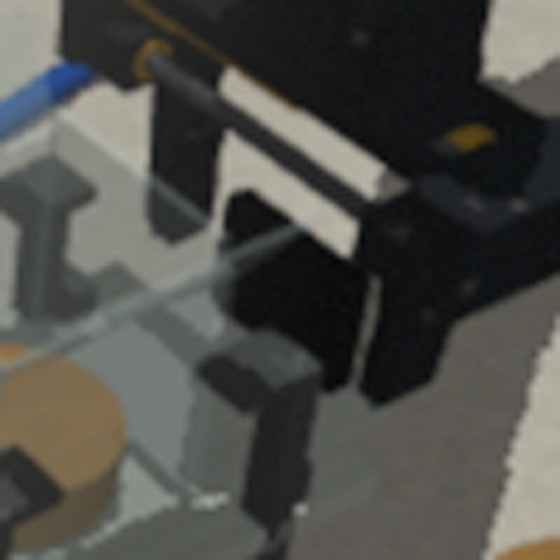

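The open fingers straddle the plate's two ends with clearance on both sides. Fine correction, then closing.

```bash
python3 -m handwheel '[-1,-0.0015,0.002,0.005,0, 0.6,0,0,0,0, 0.6,0,0,0,0, 0.6,0,0,0,0, 0.6,0,0,0,0, 0.6,0,0,0,0, 0.6,0,0,0,0, 0.6,0,0,0,0]' 25
```

```text
clock: 5.3
tcp_pos: [0.5803, 0.223, 0.1399]
tcp_rot: [-180.0, -0.0, 4.7]
force: [0.6, 0.1, 1.4]
opening: 0.06
grasp_force: 25.0
```

```bash
python3 -m handwheel '[0.6,-0.01,0,0,0, 0.6,-0.01,0,0,0, 0.6,-0.01,0,0,0, 0.6,-0.01,0,0,0, 0.6,-0.01,0,0,0, 0.6,-0.01,0,0,0, 0.6,-0.01,0,0,0, 0.6,-0.005,0,0,0]'
```

```text
clock: 5.97
tcp_pos: [0.505, 0.2171, 0.14]
tcp_rot: [-180.0, -0.1, 4.8]
force: [2.9, 2.4, -2.2]
opening: 0.0594
grasp_force: 25.0
```

```bash
python3 -m handwheel '[0.6,-0.003,0,0,0, 0.6,-0.003,0,0,0, 0.6,-0.003,0,0,0, 0.6,0,0,0,0]'; python3 -m handwheel '[0.6,-0.002,0,0,0, 0.6,-0.002,0,0,0, 0.6,0,0,0,0]'
```

```text
clock: 6.3
tcp_pos: [0.4971, 0.2164, 0.14]
tcp_rot: [-179.9, -0.1, 4.8]
force: [3.6, 4.6, -3.0]
opening: 0.0595
grasp_force: 25.0
clock: 6.55
tcp_pos: [0.4968, 0.2163, 0.1401]
tcp_rot: [-179.8, -0.5, 4.7]
force: [15.9, 7.1, -15.5]
opening: 0.06
grasp_force: 25.0
```

The force has jumped to 16 N after 83 mm of travel, so the gate is on its end stop. I'll hold and look.

```bash
python3 -m handwheel '[0.6,0,0,0,0, 0.6,0,0,0,0, 0.6,0,0,0,0, 0.6,0,0,0,0, 0.6,0,0,0,0, 0.6,0,0,0,0]'
python3 - <<'E'
from fit import *
f=save('top','t5');g=save('side','s5')
a=cv2.resize(f['color'][150:270,140:260],(400,400),interpolation=cv2.INTER_CUBIC)
b=cv2.resize(g['color'][190:350,280:440],(400,400),interpolation=cv2.INTER_CUBIC)
cv2.imwrite('pics/crop5.png',np.hstack([a,b])[:,:,::-1])
E
```

```text
clock: 7.05
tcp_pos: [0.4968, 0.2163, 0.1401]
tcp_rot: [-179.8, -0.5, 4.7]
force: [15.2, 6.3, -14.4]
opening: 0.0599
grasp_force: 25.0
```

View pics/crop5.png

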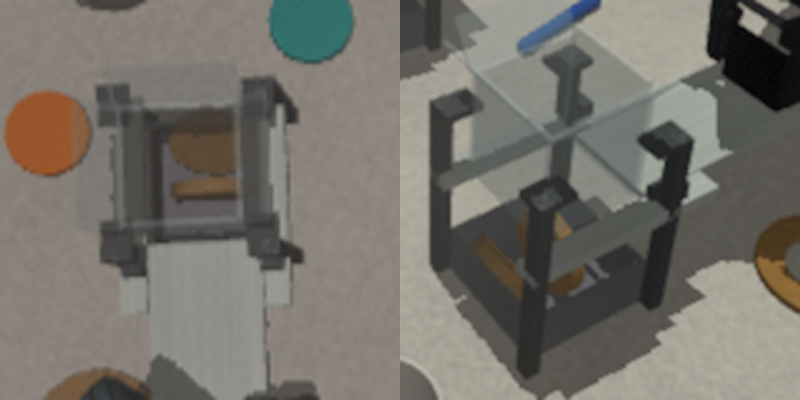

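Both blanks have left the bay. They lie tilted in the tray, at top crop (205,140) and (205,188), well below the gate. Pushing the gate home.

```bash
python3 -m handwheel '[0.6,0.01,0,0,0, 0.6,0.012,0,0,0, 0.6,0.012,0,0,0, 0.6,0.012,0,0,0, 0.6,0.012,0,0,0, 0.6,0.012,0,0,0, 0.6,0.01,0,0,0, 0.6,0.005,0,0,0]';  python3 -m handwheel '[0.6,0.002,0,0,0, 0.6,0,0,0,0]'
```

```text
clock: 7.82
tcp_pos: [0.5773, 0.2228, 0.1399]
tcp_rot: [-180.0, 0.1, 4.7]
force: [-3.2, 1.4, 6.7]
opening: 0.0596
grasp_force: 25.0
clock: 7.98
tcp_pos: [0.5793, 0.223, 0.14]
tcp_rot: [-180.0, 0.0, 4.7]
force: [-0.2, 1.7, 4.5]
opening: 0.0595
grasp_force: 25.0
```

```bash
python3 -m handwheel '[0.6,0.003,0,0,0, 0.6,0.003,0,0,0, 0.6,0.001,0,0,0, 0.6,0,0,0,0]'; python3 -m handwheel '[0.6,0.002,0,0,0, 0.6,0.001,0,0,0, 0.6,0,0,0,0]'
```

```text
clock: 8.32
tcp_pos: [0.5858, 0.2235, 0.14]
tcp_rot: [-180.0, 0.1, 4.8]
force: [-1.3, 1.1, 4.8]
opening: 0.0599
grasp_force: 25.0
clock: 8.57
tcp_pos: [0.587, 0.2236, 0.1399]
tcp_rot: [180.0, 0.3, 4.8]
force: [-7.5, -0.6, 9.4]
opening: 0.06
grasp_force: 25.0
```

The gate has travelled 90 mm back and the force is rising again, so it is on the home stop. Releasing and backing up.

```bash
python3 -m handwheel '[0.6,-0.0015,0,0,0, -1,0,0,0,0, -1,0,0,0,0, -1,0,0,0,0, -1,0,0,0,0, -1,0,0,0,0]'; python3 -m handwheel '[-1,0,0,-0.01,0, -1,0,0,-0.02,0, -1,0,0,-0.03,0, -1,0,0,-0.035,0, -1,0,0,-0.035,0, -1,-0.03,0,0,0, -1,-0.03,0,0,0, -1,0,0,0,0]'
python3 - <<'E'
from fit import *
f=save('top','t6');g=save('side','s6')
a=cv2.resize(f['color'][150:270,140:260],(400,400),interpolation=cv2.INTER_CUBIC)
b=cv2.resize(g['color'][190:350,280:440],(400,400),interpolation=cv2.INTER_CUBIC)
cv2.imwrite('pics/crop6.png',np.hstack([a,b])[:,:,::-1])
rs=(378,210,412,252)
E
```

```text
clock: 9.07
tcp_pos: [0.5876, 0.2229, 0.1394]
tcp_rot: [180.0, 0.0, 4.7]
force: [-0.2, -0.9, 0.2]
opening: 0.088
grasp_force: 0.0
clock: 9.73
tcp_pos: [0.5228, 0.2187, 0.2706]
tcp_rot: [179.9, 0.1, 4.9]
force: [-0.8, 0.9, -1.1]
opening: 0.0882
grasp_force: 0.0
```

View pics/crop6.png

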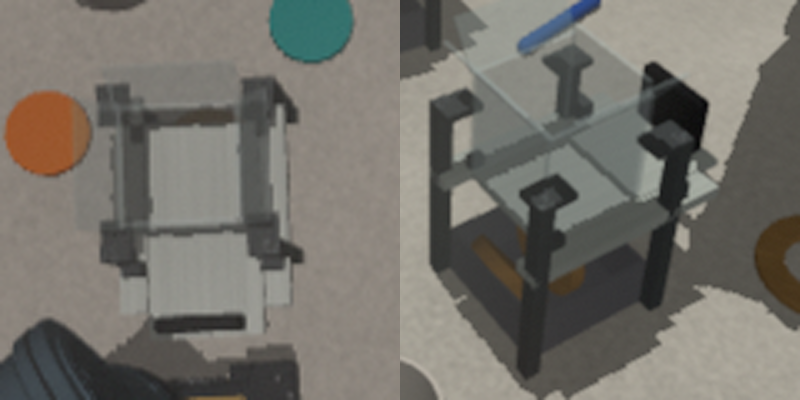

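The gate is home, with its plate at top crop (200,323). Both blanks rest in the tray in the same pose as before, and the gripper is clear.

```bash
python3 -m handwheel '[-1,0,0,0,0, -1,0,0,0,0, -1,0,0,0,0, -1,0,0,0,0]' | head -1; python3 -c "
from station import robot;print(robot.sign_off())"
```

```text
clock: 10.17
the job is handed in; nothing more can be done
None
```

I drew the round-blank gate out to its end stop and both blanks dropped into the tray. I then pushed the gate home, let go and handed the job in at about 10 s; the square-blank gate was never touched, and no verdict was returned.

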